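# Sort loose fasteners and a nozzle into their trays

## Task

Tidy the five loose parts on the steel plate into the three trays: each tray has a sample fixed on its ledge, so put both nuts in the tray marked with the nut, both bolts in the one marked with the bolt, and the nozzle in the one marked with the nozzle. Set them down on the tray floor inside the compartment, side by side, nuts lying flat and bolts and nozzle standing upright as they do now. Leave the red magnetic square and the tape measure where they lie.

Things in the scene. Friction and masses are not known exactly. Their poses are not given: they have to be found in the camera images.
- large_nut_center (a point): Large hexagon nut of dark steel, 30 mm across flats, 34 mm across corners, 15 mm high. Its x axis is square to one pair of flats; the point is the nut's centre, half-way up, z up. It lies flat on the thin steel plate (top 4 mm above the bench) at the robot's left.
- small_nut_center (a point): Small hexagon nut of dark steel, 24 mm across flats, 27 mm across corners, 12 mm high. Its x axis is square to one pair of flats; the point is the nut's centre, half-way up, z up. It lies flat on the thin steel plate (top 4 mm above the bench) at the robot's left.
- long_bolt_center (a point): Long hexagon bolt of dark steel, 58 mm tall: head 24 mm across corners and 8 mm high, shank 12 mm in diameter; standing on the thin steel plate (4 mm above the bench) at the left, upright on its head, threads up; grasp it by the shank. The point is its centre, half-way up; z runs up along the shank.
- short_bolt_center (a point): Short hexagon bolt of dark steel, 46 mm tall: head 20 mm across corners and 7 mm high, shank 10 mm in diameter; standing on the thin steel plate (4 mm above the bench) at the left, upright on its head, threads up; grasp it by the shank. The point is its centre, half-way up; z runs up along the shank.
- nozzle_center (a point): Copper nozzle of the welding gun, 26 mm tall, 18 mm in diameter at the foot (a collar about 10 mm high) and tapering above it, standing upright on its wide foot on the thin steel plate (4 mm above the bench) at the left. The point is its centre, half-way up; z up.
- nut_tray: Open bare-metal tray, fixed; compartment 96 x 128 mm inside (x by y), floor 3 mm and rim 20 mm above the bench, walls 3 mm. Origin: compartment centre at bench height; x short side, y long side, z up. Outside its -x wall (robot side) is a ledge 32 mm wide, 12 mm high with a fixed sample, not to be removed: a hexagon nut lying flat.
- bolt_tray: Open bare-metal tray, fixed; compartment 96 x 128 mm inside (x by y), floor 3 mm and rim 20 mm above the bench, walls 3 mm. Origin: compartment centre at bench height; x short side, y long side, z up. Outside its -x wall (robot side) is a ledge 32 mm wide, 12 mm high with a fixed sample, not to be removed: a short hexagon bolt lying along the ledge.
- nozzle_tray: Open bare-metal tray, fixed; compartment 96 x 128 mm inside (x by y), floor 3 mm and rim 20 mm above the bench, walls 3 mm. Origin: compartment centre at bench height; x short side, y long side, z up. Outside its -x wall (robot side) is a ledge 32 mm wide, 12 mm high with a fixed sample, not to be removed: a copper nozzle standing upright (26 mm tall).
- magnet_square: Bystander: red triangular magnetic welding square, 84 x 84 x 16 mm, lying flat on the steel plate near the loose parts. Origin: underside, centre of its bounding box.
- tape_measure: Bystander: yellow tape measure, 76 x 147 x 36 mm with its strap, lying on the bench at the right of the trays. Origin: underside, centre of its bounding box.

How it is judged (in metres and radians):
At the end, for the whole second after the job is handed in: Every part's centre lies within its own tray's compartment (within 46 mm of the tray centre along its short side, 62 mm along its long side), the part rests on the tray floor (height within 4 mm), nuts flat and bolts and nozzle upright (within 0.15 rad), all at rest (x of large_nut_center in the frame of nut_tray between -0.046 and 0.046 m and y of large_nut_center in the frame of nut_tray between -0.062 and 0.062 m and z of large_nut_center in the frame of nut_tray between 0.0065 and 0.0145 m and (angle between large_nut_center's own z axis and vertical below 0.15 rad or angle between large_nut_center's own z axis and vertical above 2.99 rad) and linear speed of each of large_nut, small_nut, long_bolt, short_bolt, nozzle below 0.02 m/s and x of small_nut_center in the frame of nut_tray between -0.046 and 0.046 m and y of small_nut_center in the frame of nut_tray between -0.062 and 0.062 m and z of small_nut_center in the frame of nut_tray between 0.005 and 0.013 m and (angle between small_nut_center's own z axis and vertical below 0.15 rad or angle between small_nut_center's own z axis and vertical above 2.99 rad) and x of long_bolt_center in the frame of bolt_tray between -0.046 and 0.046 m and y of long_bolt_center in the frame of bolt_tray between -0.062 and 0.062 m and z of long_bolt_center in the frame of bolt_tray between 0.028 and 0.036 m and angle between each of long_bolt_center, short_bolt_center, nozzle_center's own z axis and vertical below 0.15 rad and x of short_bolt_center in the frame of bolt_tray between -0.046 and 0.046 m and y of short_bolt_center in the frame of bolt_tray between -0.062 and 0.062 m and z of short_bolt_center in the frame of bolt_tray between 0.022 and 0.03 m and x of nozzle_center in the frame of nozzle_tray between -0.046 and 0.046 m and y of nozzle_center in the frame of nozzle_tray between -0.062 and 0.062 m and z of nozzle_center in the frame of nozzle_tray between 0.012 and 0.02 m); the robot touches nothing.
It fails at once if the magnetic square is shifted by more than 30 mm (distance of magnet_square from where it was at the start of the episode above 0.03 m).
It fails at once if the tape measure is shifted by more than 30 mm (distance of tape_measure from where it was at the start of the episode above 0.03 m).
It also fails if it takes over 112 s, if anything falls off the work surface, if the arm or the gripper's body presses on something with over 40 N, if the wrist force passes 120 N, or if a joint passes its speed limit or range.

## Robot

A 6-joint arm with a two-finger parallel gripper is mounted at the origin on the work surface; the furniture and walls round the work are solid. World frame = base frame: x ahead of the robot, y to its left, z up, the work surface at z = 0. Lengths are in m, angles in degrees, forces in N, time in s.
With the tool pointing down it reaches from about 0.4 to 0.825 m from the base axis. Payload 7 kg.
Tool frame: the origin (TCP) lies at the very end of the fingers, on their centre line; the grasp point (between the pads) lies 19 mm behind it (ctrl.hold_point_z is the distance from the TCP to the grasp point, in m); z points along the fingers, y is the line along which they close (so a half turn about z gives the same grasp; the last joint's range is limited). The gripper opens to 88 mm and grips with 3 to 60 N. Pads are 19 mm wide; open, the fingers measure 130 mm over their backs; the gripper's body (78 mm by 193 mm) begins 47 mm behind the grasp point.
Start: joints at [-58.78, 20.546, 0.682, 0, -70.136, -16.507], TCP at [0.171, -0.653, 0.227] pointing down, gripper open.
Joint ranges: [-176.03, 176.03], [-82.01, 121.73], [-58.28, 71.71], [-173.87, 95.51], [-174.79, -0.11], [-173.66, 173.66]. Speed limits (degrees/s): [136.94, 136.94, 172.46, 180, 180, 180].

## Interface

Orientations are given as [roll, pitch, yaw] about the fixed x, y, z axes, in that order (R = Rz(yaw) Ry(pitch) Rx(roll)).
In Python, from plant import sensors, viewer, workorder, ctrl gives the robot as it stands.
- The arm moves only by the shell command python3 -m pendant 'ROWS'. ROWS is JSON, a list of rows, each a list of 3 entries, a list of its own where there are three numbers: the opening, from -1 (shut) to 1 (fully open), so that 0 is half open, then the shift along the tool's x, y, z in m, then the turn, a rotation vector about the tool's x, y, z in degrees. A call has 1 to 10 rows; each row is the pose to reach, as a shift and turn from the pose commanded when the call began, along the tool's axes at that moment; what a row does not reach only later rows make up. A row lasts 1/12 s, in which the tool goes at most 41.7 mm and 7.16 degrees, less where a joint would pass 70% of its speed; a pose out of reach is approached as far as the arm can. A call with a gripper value outside its range is refused whole. The fingers move at their own pace and stop on an object; the grip force is fixed at half the most. Time passes only in rows, so rows that repeat a pose let the fingers close. It gives the time, the measured TCP pose, the force, the opening and the grip force at its end, in the units of the state.
- sensors.get_obs(): the state, without advancing time (a new reading comes with each control period).
- viewer.snapshot(name): name is "scene" or "top" or "wrist"; returns the picture (400x640x3 uint8, red, green, blue); there is no depth.
- viewer.camera_params(name): a dict with "fx", "fy", "cx", "cy" (pixels), "extrinsics" (4x4, takes a point from world to camera coordinates). Camera axes: x right, y up, looking along -z (the intrinsics and any distortion apply to the point x, -y, -z); pixel columns grow to the right and rows downward; lengths in m; the calibration is good to about 2 mm. A picture is of the moment at which its call begins: read the wrist's pose just before it. camera_params takes no time and is no camera call; for the wrist camera it gives the pose at the moment of the call.
- workorder.close_job(): hands the job in; it is judged then, once.
The state is a dict: "clock": time; "joint_pos": joint angles; "qvel": joint speeds; "tau": joint torques, N m; "tool_pos": TCP position; "orientation": TCP orientation; "force": force on the tool from outside, world axes, zero at the start; "moment": the same for the moment, N m; "opening": finger opening in m; "gripper_force": force on a finger pad.
Only numpy, scipy, OpenCV 4.12 (cv2) and the standard library are available. Lean on these libraries where they do the work, as an engineer would, in place of code of your own. Each camera call takes 0.05 s, during which the arm holds its last target. There are 200 camera calls.

## Working session

There is one attempt and no reset: what is moved stays moved. The work goes in short steps, Python scripts to look and compute and a shell command to move; the robot and the scene stay as the last step left them, time stands still between calls to the robot, and variables do not carry over. Pictures are saved under pics/ and viewed, at most 14 in all, crops included, and the job is handed in when it is done.

```bash
mkdir -p pics; cat > h.py <<'E'
import numpy as np, cv2
from plant import sensors, viewer, workorder, ctrl
def ray(p,uv,z):
    E=np.array(p["extrinsics"]);R=E[:3,:3];t=E[:3,3]
    d=R.T@np.array([(uv[0]-p["cx"])/p["fx"],-(uv[1]-p["cy"])/p["fy"],-1]);o=-R.T@t
    return o+d*(z-o[2])/d[2]
def snap(n,f):
    p=viewer.camera_params(n);im=viewer.snapshot(n);cv2.imwrite(f"pics/{f}.png",cv2.cvtColor(im,cv2.COLOR_RGB2BGR));return p,im
E
python3 - <<'E'
from h import *
for n in("scene","top"):
    p,im=snap(n,n); print({k:v for k,v in p.items() if k!='extrinsics'},np.round(p['extrinsics'],3).tolist())
print(sensors.get_obs(),ctrl.hold_point_z)
E
```

```text
{'fx': 462.4368255022067, 'fy': 462.4368255022067, 'cx': 320.6309833274214, 'cy': 202.36225470692344} [[-0.775, -0.631, -0.02, 0.429], [0.455, -0.58, 0.676, -0.214], [-0.438, 0.515, 0.737, -0.915], [0.0, 0.0, 0.0, 1.0]]
{'fx': 408.631724545767, 'fy': 408.631724545767, 'cx': 317.67543514052466, 'cy': 199.83785952785678} [[-0.009, -1.0, 0.011, 0.059], [0.996, -0.008, 0.084, -0.468], [-0.084, 0.012, 0.996, -1.1], [0.0, 0.0, 0.0, 1.0]]
{'clock': 0.1, 'joint_pos': array([-5.87783989e+01,  2.05894156e+01,  6.40078241e-01, -1.61487708e-02,
       -7.01375862e+01, -1.65069541e+01]), 'qvel': array([-0.00114699, -0.00040194,  0.09632613,  0.18919757, -0.03108697,
       -0.00472623]), 'tau': array([ 8.60706477e-04, -5.84168351e+01,  2.93750721e+01,  7.01558501e+00,
        1.01112068e-02, -5.06882736e-05]), 'tool_pos': array([ 0.17130862, -0.65245093,  0.22570587]), 'orientation': array([ 1.79912345e+02, -1.01438208e-02, -1.65290844e+02]), 'force': array([ 0.0365955 , -0.27695613,  0.41739829]), 'moment': array([ 0.00971187, -0.00823361,  0.04601147]), 'gripper_force': 0.0, 'opening': 0.08750025196860181} 0.0188
```

View pics/top.png

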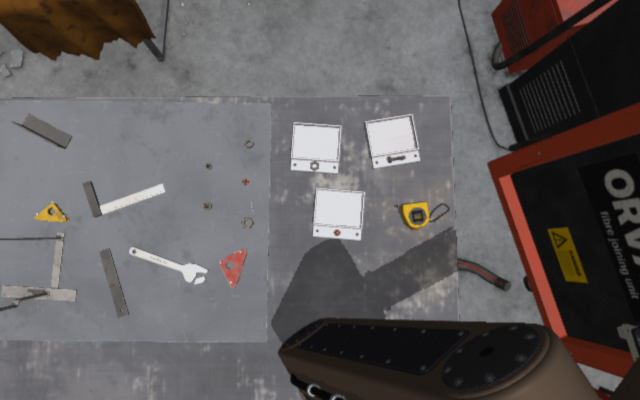

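View pics/scene.png

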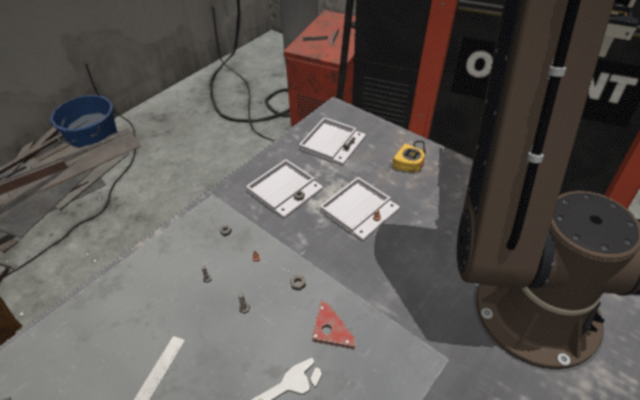

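The top view shows the small nut at about (249,144), short bolt (209,166), nozzle (245,182), long bolt (208,206) and large nut (247,223). The red square is at (234,267). The nut tray is at (316,140), the bolt tray at (391,135) and the nozzle tray at (338,208). I'll zoom in for the details.

```bash
python3 - <<'E'
from h import *
im=cv2.imread("pics/top.png"); c=im[100:260,190:450]; cv2.imwrite("pics/topc.png",cv2.resize(c,None,fx=3.07,fy=3.07,interpolation=cv2.INTER_CUBIC))
p=viewer.camera_params("top")
for n,uv,z in [("sn",(249,144),.01),("sb",(209,166),.05),("nz",(245,182),.02),("lb",(208,206),.06),("ln",(247,223),.011)]: print(n,ray(p,uv,z).round(4))
g=cv2.cvtColor(im,cv2.COLOR_BGR2GRAY); m=(g>170).astype(np.uint8)
m=cv2.morphologyEx(m,cv2.MORPH_CLOSE,np.ones((3,3)))
for c in cv2.findContours(m,0,2)[0]:
    if cv2.contourArea(c)>900:
        r=cv2.minAreaRect(c);b=cv2.boxPoints(r);print(np.round(r[0]),np.round(r[1]),r[2],[ray(p,q,.02)[:2].round(3).tolist() for q in b])
E
```

```text
sn [0.6267 0.2448 0.01  ]
sb [0.5587 0.345  0.05  ]
nz [0.5187 0.2537 0.02  ]
lb [0.4508 0.3437 0.06  ]
ln [0.4067 0.2491 0.011 ]
[339. 210.] [49. 55.] 4.763641834259033 [[0.371, 0.071], [0.522, 0.057], [0.51, -0.076], [0.359, -0.06]]
[315. 147.] [48. 48.] 4.23639440536499 [[0.553, 0.131], [0.687, 0.121], [0.676, -0.012], [0.542, -0.001]]
[393. 140.] [48. 48.] 80.53767395019531 [[0.687, -0.079], [0.709, -0.212], [0.576, -0.23], [0.555, -0.098]]
```

View pics/topc.png

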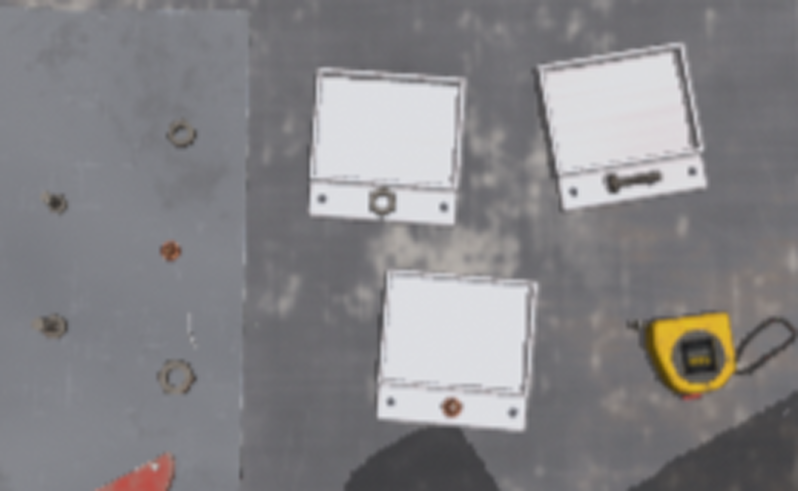

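The crop shows the compartment centres at about (316,142) for nuts, (392,136) for bolts and (339,208) for the nozzle. That is accurate enough for placing. I'll align the tool with the world axes (x tool = −X, y = +Y, z = −Z) and go above the parts.

```bash
python3 -m pendant '[[1,[0,0,0],[0,0,7]],[1,[0,0,-0.03],[0,0,14.71]],[1,[0,0,-0.03],[0,0,14.71]],[1,[0,0,-0.03],[0,0,14.71]]]'
python3 -m pendant '[[1,[-0.15,0.38,0],[0,0,0]],[1,[-0.15,0.38,0],[0,0,0]],[1,[-0.15,0.38,0],[0,0,0]],[1,[-0.15,0.38,0],[0,0,0]],[1,[-0.15,0.38,0],[0,0,0]],[1,[-0.15,0.38,0],[0,0,0]],[1,[-0.15,0.38,0],[0,0,0]],[1,[-0.15,0.38,0],[0,0,0]],[1,[-0.15,0.38,0],[0,0,0]],[1,[-0.15,0.38,0],[0,0,0]]]'
python3 - <<'E'
from h import *
p=viewer.camera_params("top")
for n,uv in [("nut",(316.4,142)),("bolt",(392,135.8)),("noz",(339.2,208.1))]: print(n,ray(p,uv,.012).round(4))
o=sensors.get_obs();print(o['tool_pos'],o['orientation'],o['joint_pos'].round(1))
E
```

```text
clock: 0.43
tool_pos: [0.1717, -0.6536, 0.2582]
orientation: [-179.9, 0.1, 180.0]
force: [-0.2, 0.2, -0.2]
opening: 0.0878
gripper_force: 0.0
clock: 1.27
tool_pos: [0.3212, -0.2704, 0.2562]
orientation: [180.0, 0.0, -179.9]
force: [1.1, 0.4, -0.9]
opening: 0.0876
gripper_force: 0.0
nut [0.6306 0.0568 0.012 ]
bolt [ 0.6468 -0.155   0.012 ]
noz [ 0.4453 -0.0042  0.012 ]
[ 0.32124176 -0.27042435  0.25618666] [ 1.79972662e+02  9.12682897e-03 -1.79908609e+02] [-12.9  -5.8 -26.3  -0.  -69.4 -77. ]
```

```bash
python3 -m pendant '[[1,[-0.15,0.38,0],[0,0,0]],[1,[-0.15,0.38,0],[0,0,0]],[1,[-0.15,0.38,0],[0,0,0]],[1,[-0.15,0.38,0],[0,0,0]],[1,[-0.15,0.38,0],[0,0,0]],[1,[-0.15,0.38,0],[0,0,0]],[1,[-0.15,0.38,0],[0,0,0]],[1,[-0.15,0.38,0],[0,0,0]],[1,[-0.15,0.38,0],[0,0,0]],[1,[-0.15,0.38,0],[0,0,0]]]'
python3 -m pendant '[[1,[-0.06,0.18,-0.06],[0,0,0]],[1,[-0.06,0.18,-0.06],[0,0,0]],[1,[-0.06,0.18,-0.06],[0,0,0]],[1,[-0.06,0.18,-0.06],[0,0,0]],[1,[-0.06,0.18,-0.06],[0,0,0]],[1,[-0.06,0.18,-0.06],[0,0,0]],[1,[-0.06,0.18,-0.06],[0,0,0]],[1,[-0.06,0.18,-0.06],[0,0,0]]]'
python3 - <<'E'
from h import *
p,im=snap("wrist","w1");np.save("w1.npy",p["extrinsics"]);print(p)
E
```

```text
clock: 2.1
tool_pos: [0.4716, 0.1099, 0.256]
orientation: [180.0, -0.0, -179.9]
force: [-0.2, -1.0, 1.0]
opening: 0.0875
gripper_force: 0.0
clock: 2.77
tool_pos: [0.5308, 0.287, 0.3154]
orientation: [-179.9, -0.1, -179.9]
force: [0.3, -0.9, 0.2]
opening: 0.0875
gripper_force: 0.0
{'fx': 330.63679826968115, 'fy': 330.63679826968115, 'cx': 315.1117033275957, 'cy': 197.27156904125073, 'extrinsics': array([[-3.07592289e-04,  9.99999484e-01, -9.68602807e-04,
        -2.86865396e-01],
       [-9.58846318e-01, -5.69944594e-04, -2.83925014e-01,
         5.69832893e-01],
       [-2.83925419e-01,  8.41408090e-04,  9.58845998e-01,
        -3.24601298e-01],
       [ 0.00000000e+00,  0.00000000e+00,  0.00000000e+00,
         1.00000000e+00]])}
```

View pics/w1.png

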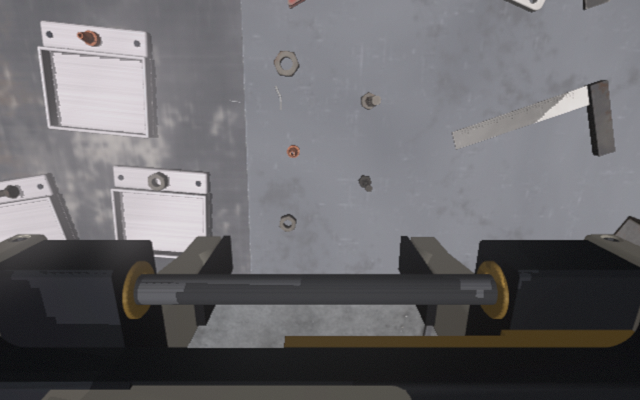

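The wrist view shows the large nut at (287,64), long bolt (368,101), nozzle (293,151), short bolt (365,183) and small nut (288,222). I'll zoom in for shank bases and nut orientation.

```bash
python3 - <<'E'
from h import *
im=cv2.imread("pics/w1.png"); T=[(287,64),(368,101),(293,151),(365,183),(288,222)]
cv2.imwrite("pics/w1c.png",np.hstack([cv2.resize(im[v-16:v+16,u-13:u+13],None,fx=6,fy=6,interpolation=cv2.INTER_CUBIC) for u,v in T]))
E
```

```text
(no output)
```

View pics/w1c.png

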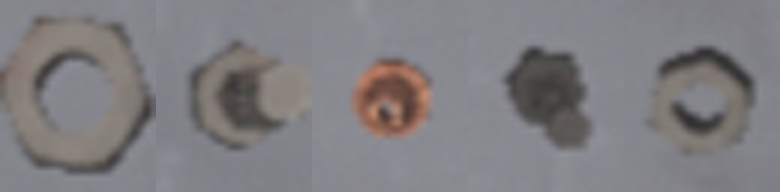

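```bash
python3 - <<'E'
from h import *
p=viewer.camera_params("wrist")
for n,uv,z in [("LN",(286.8,63.3),.019),("LBhead",(368.7,101.2),.012),("LBtop",(376.5,100),.062),("NZ",(293.5,151.7),.01),("SBhead",(364.8,180.7),.011),("SBtop",(369.3,188.3),.05),("SN",(288.3,223.2),.016),("nut sample",(158,181),.02),("noz tray c",(98,92),.01),("nut tray c",(162,224),.01)]: print(n,ray(p,uv,z).round(4))
E
```

```text
LN [0.41   0.2505 0.019 ]
LBhead [0.4566 0.3584 0.012 ]
LBtop [0.455  0.3599 0.062 ]
NZ [0.5247 0.2563 0.01  ]
SBhead [0.5663 0.358  0.011 ]
SBtop [0.5672 0.3584 0.05  ]
SN [0.6295 0.247  0.016 ]
nut sample [0.5645 0.0652 0.02  ]
noz tray c [ 0.4447 -0.0033  0.01  ]
nut tray c [0.6331 0.0573 0.01  ]
```

```bash
python3 -m pendant '[[0.3,[-0.0985,-0.04,0.21],[0,0,0]],[0.3,[-0.0985,-0.04,0.21],[0,0,0]],[0.3,[-0.0985,-0.04,0.21],[0,0,0]],[0.3,[-0.0985,-0.04,0.21],[0,0,0]],[0.3,[-0.0985,-0.04,0.21],[0,0,0]],[0.3,[-0.0985,-0.04,0.21],[0,0,0]],[0.3,[-0.0985,-0.04,0.21],[0,0,0]],[0.3,[-0.0985,-0.04,0.21],[0,0,0]],[0.3,[-0.0985,-0.04,0.21],[0,0,0]]]'
python3 - <<'E'
from h import *
snap("wrist","w2")
E
```

```text
clock: 3.57
tool_pos: [0.6302, 0.2468, 0.1081]
orientation: [180.0, 0.1, 180.0]
force: [-0.0, 0.3, 1.0]
opening: 0.0571
gripper_force: 0.0
```

View pics/w2.png

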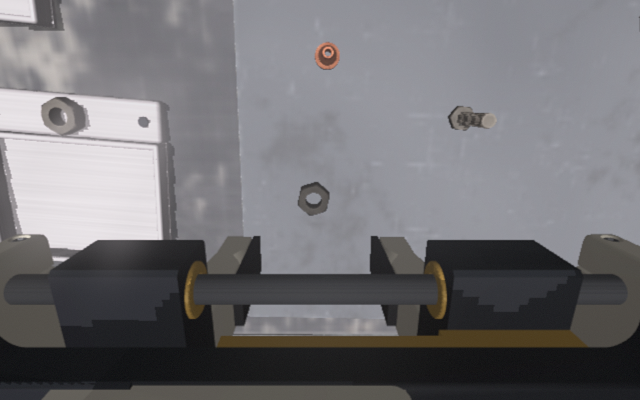

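The small nut is at (314,198), centred between the fingers and turned about 12° from the finger line. I'll turn by that, descend, grip and lift.

```bash
python3 -m pendant '[[0.3,[0,0,0.03],[0,0,6]],[0.3,[0,0,0.06],[0,0,12]],[0.3,[0,0,0.085],[0,0,12]],[0.3,[0,0,0.1],[0,0,12]],[0.3,[0,0,0.1],[0,0,12]],[-0.6,[0,0,0.1],[0,0,12]],[-1,[0,0,0.1],[0,0,12]],[-1,[0,0,0.1],[0,0,12]],[-1,[0,0,0.1],[0,0,12]],[-1,[0,0,0.1],[0,0,12]]]'
python3 -m pendant '[[-1,[0,0,0],[0,0,0]],[-1,[0,0,0],[0,0,0]],[-1,[0,0,0],[0,0,0]],[-1,[0,0,-0.04],[0,0,0]],[-1,[0,0,-0.08],[0,0,0]],[-1,[0,0,-0.08],[0,0,0]]]'
```

```text
clock: 4.45
tool_pos: [0.6303, 0.2475, 0.0077]
orientation: [179.9, 0.1, 168.0]
force: [0.7, 0.2, -0.5]
opening: 0.0288
gripper_force: 0.0
clock: 4.95
tool_pos: [0.634, 0.2492, 0.0948]
orientation: [179.6, 0.5, 168.1]
force: [2.2, 0.4, 1.4]
opening: 0.0232
gripper_force: 30.0
```

```bash
python3 -m pendant '[[-1,[-0.037,-0.156,0],[0,0,-70]],[-1,[-0.037,-0.156,0],[0,0,-70]],[-1,[-0.037,-0.156,0],[0,0,-70]],[-1,[-0.037,-0.156,0],[0,0,-70]],[-1,[-0.037,-0.156,0],[0,0,-70]],[-1,[-0.037,-0.156,0],[0,0,-70]],[-1,[-0.037,-0.156,0],[0,0,-70]],[-1,[-0.037,-0.156,0],[0,0,-70]],[-1,[-0.037,-0.156,0],[0,0,-70]],[-1,[-0.037,-0.156,0],[0,0,-70]]]'
python3 -m pendant '[[-1,[0,0,0],[0,0,-7]],[-1,[0,0,0],[0,0,-14]],[-1,[0,0,0.02],[0,0,-21]],[-1,[0,0,0.04],[0,0,-27]],[-1,[0,0,0.04],[0,0,-27]],[-1,[0,0,0.04],[0,0,-27]],[-1,[0,0,0.04],[0,0,-27]]]'
```

```text
clock: 5.78
tool_pos: [0.6336, 0.0867, 0.0863]
orientation: [180.0, 0.0, -121.6]
force: [-0.2, 1.6, -0.4]
opening: 0.0234
gripper_force: 30.0
clock: 6.37
tool_pos: [0.6341, 0.0869, 0.0473]
orientation: [-180.0, -0.0, -95.2]
force: [-0.3, 0.1, 0.7]
opening: 0.0231
gripper_force: 30.0
```

```bash
python3 -m pendant '[[-1,[0,0,0.02],[0,0,0]],[-1,[0,0,0.034],[0,0,0]],[-1,[0,0,0.04],[0,0,0]],[-1,[0,0,0.04],[0,0,0]],[-1,[0,0,0.04],[0,0,0]],[-0.2,[0,0,0.04],[0,0,0]],[-0.2,[0,0,0.04],[0,0,0]],[-0.2,[0,0,0.04],[0,0,0]],[-0.2,[0,0,0.04],[0,0,0]],[-0.2,[0,0,0.04],[0,0,0]]]'
python3 -m pendant '[[-0.2,[0,0,-0.03],[0,0,0]],[-0.2,[0,0,-0.07],[0,0,0]],[-0.2,[0,0,-0.11],[0,0,0]],[-0.2,[0,0,-0.15],[0,0,0]],[-0.2,[0,0,-0.15],[0,0,0]]]'
```

```text
clock: 7.2
tool_pos: [0.6338, 0.087, 0.0069]
orientation: [-180.0, 0.0, -95.0]
force: [0.7, 0.2, -0.2]
opening: 0.0349
gripper_force: 0.0
clock: 7.62
tool_pos: [0.6381, 0.0879, 0.1662]
orientation: [-179.3, 0.2, -94.9]
force: [1.5, -0.2, 0.8]
opening: 0.0351
gripper_force: 0.0
```

```bash
python3 -m pendant '[[0.09,[-0.1434,0.2373,0.05],[0,0,0]],[0.09,[-0.1434,0.2373,0.05],[0,0,0]],[0.09,[-0.1434,0.2373,0.05],[0,0,0]],[0.09,[-0.1434,0.2373,0.05],[0,0,0]],[0.09,[-0.1434,0.2373,0.05],[0,0,0]],[0.09,[-0.1434,0.2373,0.05],[0,0,0]],[0.09,[-0.1434,0.2373,0.05],[0,0,0]],[0.09,[-0.1434,0.2373,0.05],[0,0,0]],[0.09,[-0.1434,0.2373,0.05],[0,0,0]],[0.09,[-0.1434,0.2373,0.05],[0,0,0]]]'
python3 - <<'E'
from h import *
snap("wrist","w3")
E
```

```text
clock: 8.45
tool_pos: [0.4099, 0.2508, 0.1069]
orientation: [-180.0, 0.0, -94.9]
force: [0.7, -0.2, -0.2]
opening: 0.0475
gripper_force: 0.0
```

View pics/w3.png

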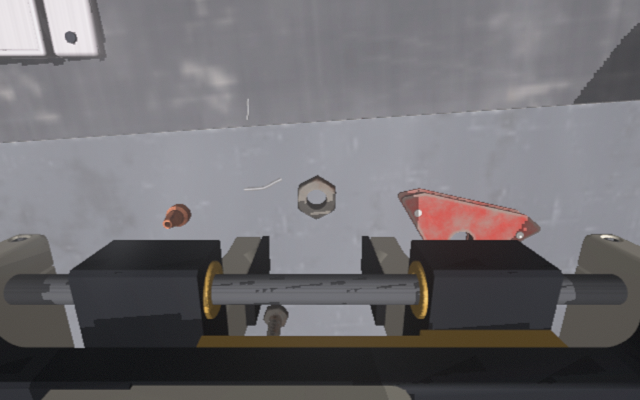

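The large nut is at (317,197), centred with its flats square to the fingers. The red square starts at column 398, about 65 mm from the nut centre, so it is clear of the finger's 45 mm half-span.

```bash
python3 -m pendant '[[0.09,[0,0,0.03],[0,0,0]],[0.09,[0,0,0.06],[0,0,0]],[0.09,[0,0,0.085],[0,0,0]],[0.09,[0,0,0.099],[0,0,0]],[0.09,[0,0,0.099],[0,0,0]],[-1,[0,0,0.099],[0,0,0]],[-1,[0,0,0.099],[0,0,0]],[-1,[0,0,0.099],[0,0,0]],[-1,[0,0,0.099],[0,0,0]],[-1,[0,0,0.099],[0,0,0]]]'
python3 -m pendant '[[-1,[0,0,0],[0,0,0]],[-1,[0,0,0],[0,0,0]],[-1,[0,0,-0.04],[0,0,0]],[-1,[0,0,-0.08],[0,0,0]],[-1,[0,0,-0.08],[0,0,0]],[-1,[0,0,-0.08],[0,0,0]],[-1,[0,0,-0.08],[0,0,0]]]'
```

```text
clock: 9.33
tool_pos: [0.41, 0.2503, 0.0078]
orientation: [-180.0, 0.0, -95.0]
force: [-0.2, -1.2, 0.5]
opening: 0.0294
gripper_force: 30.0
clock: 9.92
tool_pos: [0.4095, 0.2504, 0.0878]
orientation: [-180.0, 0.1, -95.0]
force: [0.8, 0.1, -0.7]
opening: 0.0295
gripper_force: 30.0
```

```bash
python3 -m pendant '[[-1,[0.2034,-0.2385,0],[0,0,0]],[-1,[0.2034,-0.2385,0],[0,0,0]],[-1,[0.2034,-0.2385,0],[0,0,0]],[-1,[0.2034,-0.2385,0],[0,0,0]],[-1,[0.2034,-0.2385,0],[0,0,0]],[-1,[0.2034,-0.2385,0],[0,0,0]],[-1,[0.2034,-0.2385,0],[0,0,0]],[-1,[0.2034,-0.2385,0],[0,0,0]],[-1,[0.2034,-0.2385,0],[0,0,0]],[-1,[0.2034,-0.2385,0],[0,0,0]]]'
python3 -m pendant '[[-1,[0,0,0.03],[0,0,0]],[-1,[0,0,0.06],[0,0,0]],[-1,[0,0,0.075],[0,0,0]],[-1,[0,0,0.081],[0,0,0]],[-1,[0,0,0.081],[0,0,0]],[-1,[0,0,0.081],[0,0,0]],[-0.1,[0,0,0.081],[0,0,0]],[-0.1,[0,0,0.081],[0,0,0]],[-0.1,[0,0,0.081],[0,0,0]],[-0.1,[0,0,0.081],[0,0,0]]]'
python3 -m pendant '[[-0.1,[0,0,-0.03],[0,0,0]],[-0.1,[0,0,-0.07],[0,0,0]],[-0.1,[0,0,-0.11],[0,0,0]],[-0.1,[0,0,-0.14],[0,0,0]],[-0.1,[0,0,-0.14],[0,0,0]],[-0.1,[0,0,-0.14],[0,0,0]]]'
```

```text
clock: 10.75
tool_pos: [0.629, 0.0254, 0.0851]
orientation: [179.8, -0.1, -95.2]
force: [-0.7, 0.4, -1.7]
opening: 0.0298
gripper_force: 30.0
clock: 11.58
tool_pos: [0.6296, 0.0272, 0.0067]
orientation: [-180.0, 0.0, -95.0]
force: [-0.3, 0.3, -0.4]
opening: 0.0391
gripper_force: 0.0
clock: 12.08
tool_pos: [0.6308, 0.0274, 0.1493]
orientation: [-179.7, 0.1, -95.0]
force: [-1.1, -0.2, -1.3]
opening: 0.0396
gripper_force: 0.0
```

```bash
python3 -m pendant '[[0.1,[-0.219,0.1245,0.04],[0,0,0]],[0.1,[-0.219,0.1245,0.04],[0,0,0]],[0.1,[-0.219,0.1245,0.04],[0,0,0]],[0.1,[-0.219,0.1245,0.04],[0,0,0]],[0.1,[-0.219,0.1245,0.04],[0,0,0]],[0.1,[-0.219,0.1245,0.04],[0,0,0]],[0.1,[-0.219,0.1245,0.04],[0,0,0]],[0.1,[-0.219,0.1245,0.04],[0,0,0]],[0.1,[-0.219,0.1245,0.04],[0,0,0]]]'
python3 - <<'E'
from h import *
snap("wrist","w4")
E
```

```text
clock: 12.83
tool_pos: [0.5239, 0.2559, 0.1055]
orientation: [179.9, -0.1, -94.9]
force: [0.2, -0.4, -0.4]
opening: 0.0481
gripper_force: 0.0
```

View pics/w4.png

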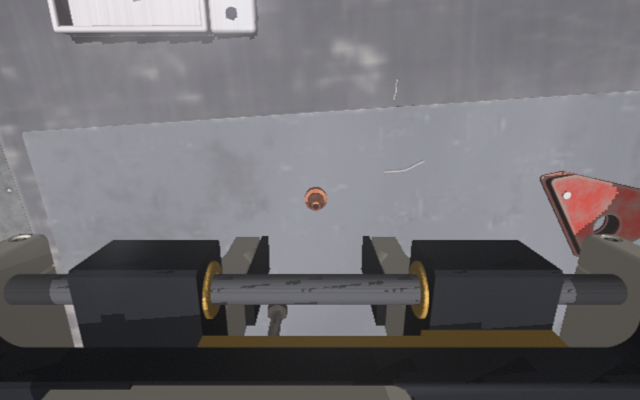

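The nozzle is at (316,198), centred between the fingers. Descending to grip its collar.

```bash
python3 -m pendant '[[0.1,[0,0,0.03],[0,0,0]],[0.1,[0,0,0.06],[0,0,0]],[0.1,[0,0,0.085],[0,0,0]],[0.1,[0,0,0.1],[0,0,0]],[0.1,[0,0,0.1],[0,0,0]],[-1,[0,0,0.1],[0,0,0]],[-1,[0,0,0.1],[0,0,0]],[-1,[0,0,0.1],[0,0,0]],[-1,[0,0,0.1],[0,0,0]],[-1,[0,0,0.1],[0,0,0]]]'
python3 -m pendant '[[-1,[0,0,0],[0,0,0]],[-1,[0,0,0],[0,0,0]],[-1,[0,0,0],[0,0,0]],[-1,[0,0,-0.04],[0,0,0]],[-1,[0,0,-0.08],[0,0,0]],[-1,[0,0,-0.08],[0,0,0]],[-1,[0,0,-0.08],[0,0,0]]]'
```

```text
clock: 13.72
tool_pos: [0.5249, 0.2556, 0.0067]
orientation: [-180.0, 0.0, -95.0]
force: [0.6, 0.4, 0.2]
opening: 0.0202
gripper_force: 0.0
clock: 14.3
tool_pos: [0.526, 0.2574, 0.0893]
orientation: [-179.8, 0.2, -95.0]
force: [0.2, -0.0, -0.8]
opening: 0.0157
gripper_force: 30.0
```

```bash
python3 -m pendant '[[-1,[0.2655,0.0571,0],[0,0,0]],[-1,[0.2655,0.0571,0],[0,0,0]],[-1,[0.2655,0.0571,0],[0,0,0]],[-1,[0.2655,0.0571,0],[0,0,0]],[-1,[0.2655,0.0571,0],[0,0,0]],[-1,[0.2655,0.0571,0],[0,0,0]],[-1,[0.2655,0.0571,0],[0,0,0]],[-1,[0.2655,0.0571,0],[0,0,0]],[-1,[0.2655,0.0571,0],[0,0,0]]]'
python3 - <<'E'
from h import *
p,im=snap("scene","s2"); P=np.array(p['extrinsics'])@[.445,-.0035,.09,1]
u=int(p['cx']-p['fx']*P[0]/P[2]);v=int(p['cy']+p['fy']*P[1]/P[2]);print(u,v)
c=im[v-60:v+60,u-80:u+80,::-1];cv2.imwrite("pics/s2c.png",cv2.resize(c,None,fx=5,fy=5,interpolation=cv2.INTER_CUBIC))
E
```

```text
clock: 15.05
tool_pos: [0.4437, -0.0047, 0.086]
orientation: [179.9, -0.0, -95.1]
force: [0.1, -0.4, 0.1]
opening: 0.0156
gripper_force: 30.0
357 179
```

View pics/s2c.png

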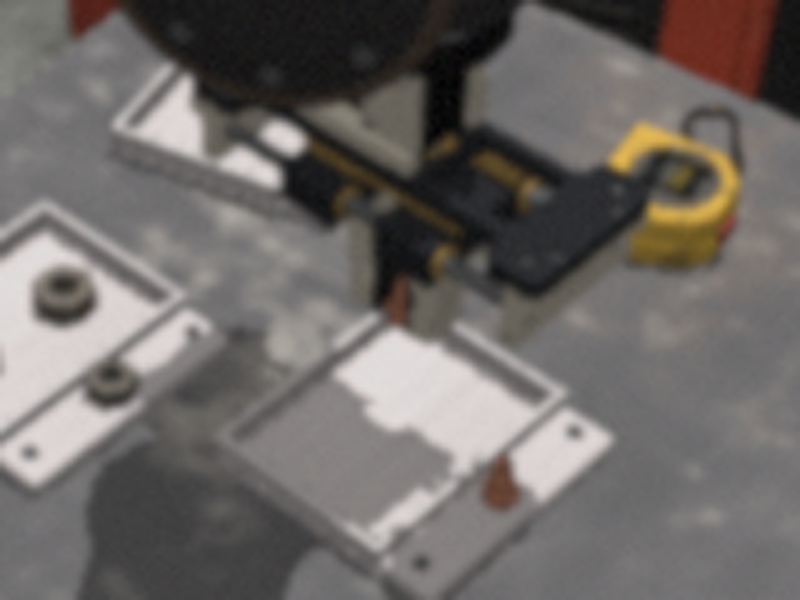

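The scene crop shows the nozzle at crop (398,300), held upright between the fingers with its foot level with the fingertips. Lowering and releasing.

```bash
python3 -m pendant '[[-1,[0,0,0.03],[0,0,0]],[-1,[0,0,0.06],[0,0,0]],[-1,[0,0,0.075],[0,0,0]],[-1,[0,0,0.0805],[0,0,0]],[-1,[0,0,0.0805],[0,0,0]],[-1,[0,0,0.0805],[0,0,0]],[-0.3,[0,0,0.0805],[0,0,0]],[-0.3,[0,0,0.0805],[0,0,0]],[-0.3,[0,0,0.0805],[0,0,0]],[-0.3,[0,0,0.0805],[0,0,0]]]'
python3 -m pendant '[[-0.3,[0,0,-0.03],[0,0,0]],[-0.3,[0,0,-0.07],[0,0,0]],[-0.3,[0,0,-0.1],[0,0,0]],[-0.3,[0,0,-0.1],[0,0,0]],[-0.3,[0,0,-0.1],[0,0,0]]]'
```

```text
clock: 15.93
tool_pos: [0.4449, -0.0032, 0.0063]
orientation: [-180.0, 0.0, -95.0]
force: [-0.6, -0.2, -0.0]
opening: 0.0299
gripper_force: 0.0
clock: 16.35
tool_pos: [0.4459, -0.0029, 0.1081]
orientation: [-179.7, 0.1, -95.0]
force: [0.1, -0.6, -0.2]
opening: 0.0309
gripper_force: 0.0
```

```bash
python3 -m pendant '[[0.1,[-0.3615,0.0205,-0.02],[0,0,0]],[0.1,[-0.3615,0.0205,-0.02],[0,0,0]],[0.1,[-0.3615,0.0205,-0.02],[0,0,0]],[0.1,[-0.3615,0.0205,-0.02],[0,0,0]],[0.1,[-0.3615,0.0205,-0.02],[0,0,0]],[0.1,[-0.3615,0.0205,-0.02],[0,0,0]],[0.1,[-0.3615,0.0205,-0.02],[0,0,0]],[0.1,[-0.3615,0.0205,-0.02],[0,0,0]],[0.1,[-0.3615,0.0205,-0.02],[0,0,0]],[0.1,[-0.3615,0.0205,-0.02],[0,0,0]]]'
python3 - <<'E'
from h import *
snap("wrist","w5")
E
```

```text
clock: 17.18
tool_pos: [0.4558, 0.3634, 0.1246]
orientation: [-180.0, -0.0, -94.8]
force: [0.5, -1.1, 0.7]
opening: 0.0482
gripper_force: 0.0
```

View pics/w5.png

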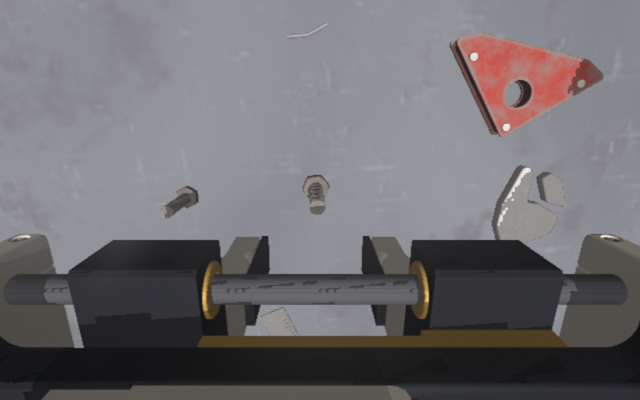

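The long bolt's head is at (316,188) and its tip at (317,208), centred between the fingers. Descending to the shank just above the head.

```bash
python3 - <<'E'
from h import *
p=viewer.camera_params("wrist");print(ray(p,(316,187),.012),ray(p,(317,208),.062),sensors.get_obs()['tool_pos'])
E
python3 -m pendant '[[0.1,[0,0,0.03],[0,0,0]],[0.1,[0,0,0.06],[0,0,0]],[0.1,[0,0,0.09],[0,0,0]],[0.1,[0,0,0.106],[0,0,0]],[0.1,[0,0,0.106],[0,0,0]],[-1,[0,0,0.106],[0,0,0]],[-1,[0,0,0.106],[0,0,0]],[-1,[0,0,0.106],[0,0,0]],[-1,[0,0,0.106],[0,0,0]],[-1,[0,0,0.106],[0,0,0]]]'
python3 -m pendant '[[-1,[0,0,0],[0,0,0]],[-1,[0,0,0],[0,0,0]],[-1,[0,0,0],[0,0,0]],[-1,[0,0,-0.04],[0,0,0]],[-1,[0,0,-0.08],[0,0,0]],[-1,[0,0,-0.08],[0,0,0]],[-1,[0,0,-0.08],[0,0,0]]]'
```

```text
[0.45405493 0.35497906 0.012     ] [0.45368871 0.35708236 0.062     ] [0.45507288 0.36065725 0.12413049]
clock: 18.07
tool_pos: [0.4561, 0.3589, 0.0213]
orientation: [-179.9, 0.1, -95.0]
force: [-0.2, 0.6, 0.1]
opening: 0.0203
gripper_force: 0.0
clock: 18.65
tool_pos: [0.4566, 0.3598, 0.1027]
orientation: [-179.9, 0.3, -95.0]
force: [-0.2, -0.8, -0.8]
opening: 0.0115
gripper_force: 30.0
```

```bash
python3 -m pendant '[[-1,[0.2332,-0.1137,0],[0,0,0]],[-1,[0.2332,-0.1137,0],[0,0,0]],[-1,[0.2332,-0.1137,0],[0,0,0]],[-1,[0.2332,-0.1137,0],[0,0,0]],[-1,[0.2332,-0.1137,0],[0,0,0]],[-1,[0.2332,-0.1137,0],[0,0,0]],[-1,[0.2332,-0.1137,0],[0,0,0]]]'
python3 -m pendant '[[-1,[0.2332,-0.1137,0],[0,0,0]],[-1,[0.2332,-0.1137,0],[0,0,0]],[-1,[0.2332,-0.1137,0],[0,0,0]],[-1,[0.2332,-0.1137,0],[0,0,0]],[-1,[0.2332,-0.1137,0],[0,0,0]],[-1,[0.2332,-0.1137,0],[0,0,0]],[-1,[0.2332,-0.1137,0],[0,0,0]],[-1,[0.2332,-0.1137,0],[0,0,0]],[-1,[0.2332,-0.1137,0],[0,0,0]],[-1,[0.2332,-0.1137,0],[0,0,0]]]'
python3 - <<'E'
from h import *
snap("wrist","w6")
E
```

```text
clock: 19.23
tool_pos: [0.5486, 0.1113, 0.0987]
orientation: [179.9, -0.1, -95.2]
force: [1.0, 0.7, 0.3]
opening: 0.0114
gripper_force: 30.0
clock: 20.07
tool_pos: [0.6408, -0.1255, 0.0991]
orientation: [179.9, 0.0, -95.0]
force: [-0.6, 1.3, -0.7]
opening: 0.0115
gripper_force: 30.0
```

View pics/w6.png

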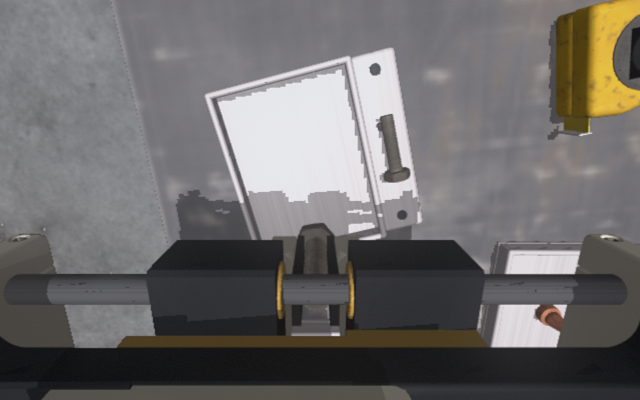

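The bolt tray (bolt sample at (393,150)) is ahead, with the compartment centred on the held bolt. Lowering and releasing, then on to the short bolt.

```bash
python3 -m pendant '[[-1,[0,0,0.03],[0,0,0]],[-1,[0,0,0.06],[0,0,0]],[-1,[0,0,0.075],[0,0,0]],[-1,[0,0,0.0805],[0,0,0]],[-1,[0,0,0.0805],[0,0,0]],[-1,[0,0,0.0805],[0,0,0]],[-0.3,[0,0,0.0805],[0,0,0]],[-0.3,[0,0,0.0805],[0,0,0]],[-0.3,[0,0,0.0805],[0,0,0]],[-0.3,[0,0,0.0805],[0,0,0]]]'
python3 -m pendant '[[-0.3,[0,0,-0.03],[0,0,0]],[-0.3,[0,0,-0.07],[0,0,0]],[-0.3,[0,0,-0.1],[0,0,0]],[-0.3,[0,0,-0.1],[0,0,0]],[-0.3,[0,0,-0.1],[0,0,0]]]'
```

```text
clock: 20.95
tool_pos: [0.6418, -0.1258, 0.0199]
orientation: [-180.0, 0.0, -95.0]
force: [0.4, -0.0, 0.1]
opening: 0.0291
gripper_force: 0.0
clock: 21.37
tool_pos: [0.6431, -0.126, 0.1223]
orientation: [-179.7, 0.0, -95.0]
force: [0.3, -0.1, -1.4]
opening: 0.0307
gripper_force: 0.0
```

```bash
python3 -m pendant '[[0.1,[-0.2375,0.0584,0],[0,0,0]],[0.1,[-0.2375,0.0584,0],[0,0,0]],[0.1,[-0.2375,0.0584,0],[0,0,0]],[0.1,[-0.2375,0.0584,0],[0,0,0]],[0.1,[-0.2375,0.0584,0],[0,0,0]],[0.1,[-0.2375,0.0584,0],[0,0,0]],[0.1,[-0.2375,0.0584,0],[0,0,0]]]'
python3 -m pendant '[[0.1,[-0.2375,0.0584,0],[0,0,0]],[0.1,[-0.2375,0.0584,0],[0,0,0]],[0.1,[-0.2375,0.0584,0],[0,0,0]],[0.1,[-0.2375,0.0584,0],[0,0,0]],[0.1,[-0.2375,0.0584,0],[0,0,0]],[0.1,[-0.2375,0.0584,0],[0,0,0]],[0.1,[-0.2375,0.0584,0],[0,0,0]],[0.1,[-0.2375,0.0584,0],[0,0,0]],[0.1,[-0.2375,0.0584,0],[0,0,0]],[0.1,[-0.2375,0.0584,0],[0,0,0]]]'
python3 - <<'E'
from h import *
snap("wrist","w7")
E
```

```text
clock: 21.95
tool_pos: [0.6029, 0.1209, 0.1185]
orientation: [179.9, 0.0, -94.7]
force: [0.3, -1.1, 0.7]
opening: 0.0487
gripper_force: 0.0
clock: 22.78
tool_pos: [0.5664, 0.3561, 0.1188]
orientation: [179.9, -0.1, -95.0]
force: [0.6, -0.6, -0.2]
opening: 0.0481
gripper_force: 0.0
```

View pics/w7.png

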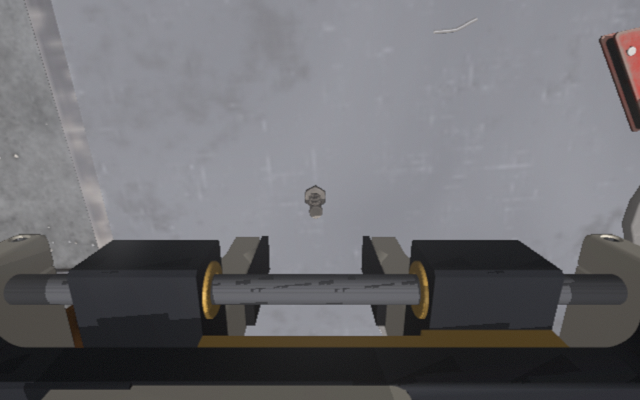

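The short bolt is at (315,200), centred. Gripping it.

```bash
python3 -m pendant '[[0.1,[0,0,0.03],[0,0,0]],[0.1,[0,0,0.06],[0,0,0]],[0.1,[0,0,0.085],[0,0,0]],[0.1,[0,0,0.1],[0,0,0]],[0.1,[0,0,0.1],[0,0,0]],[-1,[0,0,0.1],[0,0,0]],[-1,[0,0,0.1],[0,0,0]],[-1,[0,0,0.1],[0,0,0]],[-1,[0,0,0.1],[0,0,0]],[-1,[0,0,0.1],[0,0,0]]]'
python3 -m pendant '[[-1,[0,0,0],[0,0,0]],[-1,[0,0,0],[0,0,0]],[-1,[0,0,0],[0,0,0]],[-1,[0,0,-0.04],[0,0,0]],[-1,[0,0,-0.08],[0,0,0]],[-1,[0,0,-0.1],[0,0,0]],[-1,[0,0,-0.1],[0,0,0]]]'
```

```text
clock: 23.67
tool_pos: [0.5671, 0.3578, 0.0208]
orientation: [-179.9, 0.1, -95.0]
force: [-0.7, -0.3, 0.8]
opening: 0.0203
gripper_force: 0.0
clock: 24.25
tool_pos: [0.5691, 0.3595, 0.1257]
orientation: [-179.6, 0.4, -94.9]
force: [0.8, 0.1, -0.8]
opening: 0.0091
gripper_force: 30.0
```

```bash
python3 -m pendant '[[-1,[0.2665,-0.066,0],[0,0,0]],[-1,[0.2665,-0.066,0],[0,0,0]],[-1,[0.2665,-0.066,0],[0,0,0]],[-1,[0.2665,-0.066,0],[0,0,0]],[-1,[0.2665,-0.066,0],[0,0,0]],[-1,[0.2665,-0.066,0],[0,0,0]],[-1,[0.2665,-0.066,0],[0,0,0]],[-1,[0.2665,-0.066,0],[0,0,0]]]'
python3 -m pendant '[[-1,[0.2665,-0.066,0],[0,0,0]],[-1,[0.2665,-0.066,0],[0,0,0]],[-1,[0.2665,-0.066,0],[0,0,0]],[-1,[0.2665,-0.066,0],[0,0,0]],[-1,[0.2665,-0.066,0],[0,0,0]],[-1,[0.2665,-0.066,0],[0,0,0]],[-1,[0.2665,-0.066,0],[0,0,0]],[-1,[0.2665,-0.066,0],[0,0,0]],[-1,[0.2665,-0.066,0],[0,0,0]],[-1,[0.2665,-0.066,0],[0,0,0]]]'
```

```text
clock: 24.92
tool_pos: [0.6087, 0.0815, 0.1189]
orientation: [179.9, -0.1, -95.2]
force: [-0.5, 0.7, -0.5]
opening: 0.0092
gripper_force: 30.0
clock: 25.75
tool_pos: [0.6513, -0.1848, 0.1189]
orientation: [179.9, 0.0, -95.0]
force: [-0.4, 0.3, -0.3]
opening: 0.0092
gripper_force: 30.0
```

```bash
python3 -m pendant '[[-1,[0,0,0.04],[0,0,0]],[-1,[0,0,0.08],[0,0,0]],[-1,[0,0,0.095],[0,0,0]],[-1,[0,0,0.1005],[0,0,0]],[-1,[0,0,0.1005],[0,0,0]],[-1,[0,0,0.1005],[0,0,0]],[-0.3,[0,0,0.1005],[0,0,0]],[-0.3,[0,0,0.1005],[0,0,0]],[-0.3,[0,0,0.1005],[0,0,0]],[-0.3,[0,0,0.1005],[0,0,0]]]'
python3 -m pendant '[[-0.3,[0,0,-0.03],[0,0,0]],[-0.3,[0,0,-0.07],[0,0,0]],[-0.3,[0,0,-0.11],[0,0,0]],[-0.3,[0,0,-0.15],[0,0,0]],[-0.3,[0,0,-0.18],[0,0,0]],[-0.3,[0,0,-0.18],[0,0,0]],[-0.3,[0,0,-0.18],[0,0,0]]]'
python3 -m pendant '[[-0.3,[-0.2,-0.05,-0.1],[0,0,0]],[-0.3,[-0.2,-0.05,-0.1],[0,0,0]],[-0.3,[-0.2,-0.05,-0.1],[0,0,0]],[-0.3,[-0.2,-0.05,-0.1],[0,0,0]],[-0.3,[-0.2,-0.05,-0.1],[0,0,0]],[-0.3,[-0.2,-0.05,-0.1],[0,0,0]],[-0.3,[-0.2,-0.05,-0.1],[0,0,0]],[-0.3,[-0.2,-0.05,-0.1],[0,0,0]]]'
python3 - <<'E'
from h import *
p,im=snap("scene","s3");c=im[90:250,230:450,::-1];cv2.imwrite("pics/s3c.png",cv2.resize(c,None,fx=3.6,fy=3.6,interpolation=cv2.INTER_CUBIC))
E
```

```text
clock: 26.58
tool_pos: [0.652, -0.1849, 0.0194]
orientation: [-180.0, 0.0, -95.0]
force: [-0.2, -0.5, 0.0]
opening: 0.0285
gripper_force: 0.0
clock: 27.17
tool_pos: [0.6529, -0.1853, 0.2022]
orientation: [-179.7, 0.0, -95.0]
force: [-0.3, -0.3, -0.1]
opening: 0.0305
gripper_force: 0.0
clock: 27.83
tool_pos: [0.7189, 0.0113, 0.2976]
orientation: [179.9, -0.0, -94.9]
force: [0.0, 0.0, -0.6]
opening: 0.0307
gripper_force: 0.0
```

View pics/s3c.png

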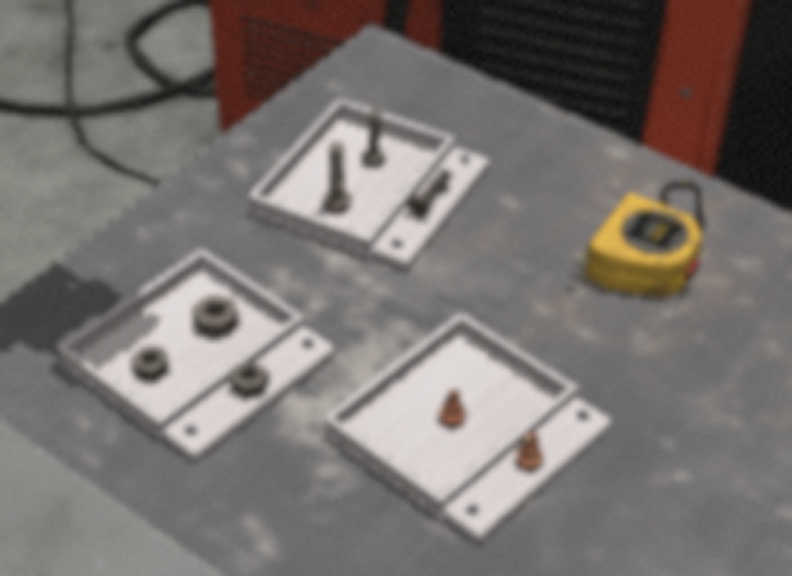

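The scene crop shows both nuts flat in the nut tray at (215,317) and (150,362). Both bolts are upright in the bolt tray at (337,180) and (373,140), and the nozzle is upright in its tray at (452,408). The tape has not moved.

```bash
python3 -c "
from plant import workorder
print(workorder.close_job())"
```

```text
the job is handed in; nothing more can be done
None
```

I placed all five parts in their matching trays, with the nuts flat and the bolts and nozzle upright. I never touched the magnetic square or tape measure, and I handed the job in at about 28 s; the hand-in returned no verdict.

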